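# Catch the case lid on a finger and lower it shut

## Task

Using only the outside of the fingers, without gripping or lifting anything, tip the standing lid of the small grey metal case forward past its balance, catch it from below on a finger as it falls, and lower it gently and slowly until it lies fully shut: it must not drop or slam onto the case. The two polished mould inserts inside and everything round the case stay where they are; finish with the hand clear.

Things in the scene. Friction and masses are not known exactly. Their poses are not given: they have to be found in the camera images.
- case: Fixed open-topped grey metal case, 130 (its x) x 160 (its y) x 75 mm high. Origin: centre of its underside. x points to the hinged rear, away from the robot; y left; z up. Its front face is 65 mm before the origin; it is turned by up to 0.35 rad.
- hinge (a point): Middle of the lid's hinge axis, fixed on the case at its rear top rim: 65 mm behind the case's origin and 77.5 mm up. The axis runs along the case's y.
- lid (a joint): Lid angle, rad: 0 shut on the rim, 1.57 upright, 1.82 open stop. Starts at 1.59 to 1.72. Hinge friction lets it stay where it is left between 1.40 and 1.72; past about 1.33 it falls forward by itself, slowed by a damper, and is shut some 3 s later, landing at 0.6 to 1.0 rad/s, which is a slam; up to 0.5 rad/s over the last 0.25 rad is gentle.
- cover: Lid, dark sheet steel, 5 mm thick, 164 mm wide, 0.24 kg (+-15%), with a 64 mm wide tongue at the free edge. Origin: middle of the tongue's end, on the underside, 165 mm from the hinge (axis in the plate's mid-plane). x points to the hinge, z out of the upper face. Shut, the tongue overhangs the case front by 35 mm, 75 mm up, free room below for a slanting finger. Bears at most 15 N.
- insert_a: Larger metal mould insert, 40 x 56 x 26 mm, lying loose on the floor of the case; origin at its underside. Not to be disturbed.
- insert_b: Smaller metal mould insert, 32 x 38 x 20 mm, lying loose on the floor of the case; origin at its underside. Not to be disturbed.
- paste_pot: Round pot with a screw cap, 57 mm across, 36 mm high, loose beside the case on its right (about 135 mm from the case's origin). Bystander.
- handpiece: Rotary handpiece, 170 mm long, 25 mm thick, loose, lying near the front left of the surface. Bystander.
- tape: Roll of masking tape, 90 mm across, 24 mm high, loose, near the front right. Bystander.
- marker: Marker pen, 136 mm long, 20 mm thick, loose, lying crosswise behind the case at the back edge of the surface. Bystander.
- oil_bottle: Small white squeeze bottle with a spout, 84 mm high, loose, on the left. Bystander.

How it is judged (in metres and radians):
On the way:
1. the falling lid is caught: part-way down (0.9 to 0.1 rad) it bears on the robot and moves slower than 0.3 rad/s (value of joint lid between 0.1 and 0.9 rad and velocity of joint lid between -0.3 and 0.3 rad/s and contact force between any of the fingers, the arm and cover above 0.2 N), for 0.25 s.
At the end, for the whole second after the job is handed in: The lid is shut (within 0.03 rad) and at rest, the inserts lie within 10 mm and the bystanders within 15 mm of where they were (value of joint lid below 0.03 rad and velocity of joint lid between -0.05 and 0.05 rad/s and distance of each of insert_a, insert_b from where it was at the start of the episode below 0.01 m and distance of each of paste_pot, handpiece, tape, marker, oil_bottle from where it was at the start of the episode below 0.015 m); the robot touches nothing.
It fails at once if the lid comes down on the case faster than 0.5 rad/s over the last 0.25 rad (value of joint lid below 0.25 rad and velocity of joint lid below -0.5 rad/s).
It fails at once if the lid is gripped, pressed or struck with more than 15 N (contact force between any of the fingers, the arm and cover above 15 N).
It fails at once if a mould insert is pushed by more than 10 mm or lifted (distance of any of insert_a, insert_b from where it was at the start of the episode above 0.01 m).
It fails at once if a bystander is moved by more than 15 mm (distance of any of paste_pot, handpiece, tape, marker, oil_bottle from where it was at the start of the episode above 0.015 m).
It also fails if it takes over 54 s, if anything falls off the work surface, if the arm or the gripper's body presses on something with over 40 N, if the wrist force passes 120 N, or if a joint passes its speed limit or range.

## Robot

A 6-joint arm with a two-finger parallel gripper is mounted at the origin on a cart in front of the work surface, level with it; the furniture and walls round the work are solid. World frame = base frame: x ahead of the robot, y to its left, z up, the work surface at z = 0. Lengths are in mm, angles in degrees, forces in N, time in s.
With the tool pointing down it reaches from about 350 to 850 mm from the base axis. Payload 8.1 kg.
Tool frame: the origin (TCP) lies on the centre line of the jaws, within the pads' length; the fingertips stand 19 mm ahead of it and the grasp point (between the pads) is the TCP; z points along the fingers, y is the line along which they close (so a half turn about z gives the same grasp; the last joint's range is limited). The gripper opens to 85 mm and grips with 20 to 120 N. Pads are 22 mm wide; open, the fingers measure 114 mm over their backs; the gripper's body (76 mm by 85 mm) begins 54 mm behind the grasp point. The pads swing forward as they close: fully open they stand 13 mm farther back than shut.
Start: joints at [64.263, 7.471, 85.268, -0, 87.261, -4.893], TCP at [213.476, 560.744, 250.292] pointing down, gripper open.
Joint ranges: [-169.43, 169.43], [-51.17, 129.36], [1.28, 143.12], [-76.62, 256.62], [0, 156.53], [-152.29, 152.29]. Speed limits (degrees/s): [136.94, 136.94, 159.86, 180, 180, 180].

## Interface

Orientations are given as [roll, pitch, yaw] about the fixed x, y, z axes, in that order (R = Rz(yaw) Ry(pitch) Rx(roll)).
In Python, from bench import r gives the robot as it stands. The module is installed in compiled form; this text tells all that it offers.
- The arm moves only by the tool servo_tool, never from a script. Its arguments are lists of equal length, an entry for each row: "fingers": the finger opening in m, from 0 to 0.0854; "linear": the shift along the tool's x, y, z in m, a list of three; "rotation": the turn, a rotation vector about the tool's x, y, z in degrees, a list of three. A call has 1 to 10 rows; each row is the pose to reach, as a shift and turn from the pose commanded when the call began, along the tool's axes at that moment; what a row does not reach only later rows make up. A row lasts 1/10 s, in which the tool goes at most 50 mm and 8.59 degrees, less where a joint would pass 70% of its speed; a pose out of reach is approached as far as the arm can. A call with a gripper value outside its range is refused whole. The fingers move at their own pace and stop on an object; "force" is the grip in N (left out, the last holds). Time passes only in rows, so rows that repeat a pose let the fingers close. It gives the time, the measured TCP pose, the force, the opening and the grip force at its end, in the units of the state.
- r.sense(): the state, without advancing time (a new reading comes with each control period).
- r.snapshot(name): name is "scene" or "side" or "wrist"; returns a dict with "frame" (420x560x3 uint8, red, green, blue), "fx", "fy", "cx", "cy" (pixels), "camera_from_world" (4x4, takes a point from world to camera coordinates). Camera axes: x right, y up, looking along -z (the intrinsics and any distortion apply to the point x, -y, -z); pixel columns grow to the right and rows downward; lengths in mm; the calibration is good to about 2 mm. A picture is of the moment at which its call begins. There is no depth.
- r.hand_in(): hands the job in; it is judged then, once.
The state is a dict: "time": time; "joint_pos": joint angles; "qd": joint speeds; "joint_efforts": joint torques, N m; "tool_pos": TCP position; "tcp_rot": TCP orientation; "ft_force": force on the tool from outside, world axes, zero at the start; "wrist_torque": the same for the moment, N m; "finger_gap": finger opening in mm; "grip_force": force on a finger pad.
Only numpy, scipy, OpenCV 4.12 (cv2) and the standard library are available. Lean on these libraries where they do the work, as an engineer would, in place of code of your own. Each camera call takes 0.05 s, during which the arm holds its last target. There are 200 camera calls.

## Working session

There is one attempt and no reset: what is moved stays moved. The work goes in short steps, Python scripts to look and compute and a tool call to move; the robot and the scene stay as the last step left them, time stands still between calls to the robot, and variables do not carry over. Pictures are saved under pics/ and viewed, at most 12 in all, crops included, and the job is handed in when it is done.

Besides the shell and the picture viewer there is one more tool, called after "Emit:" as name(argument=value, ...) on one line, values as JSON. servo_tool: Moves the arm, as the interface text tells. Its arguments: {"type":"object","properties":{"fingers":{"type":"array","items":{"type":"number"}},"linear":{"type":"array","items":{"type":"array","items":{"type":"number"}}},"rotation":{"type":"array","items":{"type":"array","items":{"type":"number"}}},"force":{"type":"number"}},"required":["fingers","linear","rotation"]}

```bash
mkdir -p pics; cat > h.py <<'E'
import numpy as np,cv2
from bench import r
def snap(n,save=None):
    s=r.snapshot(n)
    if save: cv2.imwrite('pics/'+save,s['frame'][:,:,::-1])
    return s
def proj(s,p):
    c=s['camera_from_world']; c=np.array(c); q=c[:3,:3]@np.array(p,float)+c[:3,3]
    return np.array([s['fx']*q[0]/-q[2]+s['cx'], s['fy']*(-q[1])/-q[2]+s['cy']])
def ray(s,u,v):
    c=np.array(s['camera_from_world']); d=np.array([(u-s['cx'])/s['fx'],-(v-s['cy'])/s['fy'],-1])
    R=c[:3,:3]; return -R.T@c[:3,3], R.T@d
def onz(s,u,v,z):
    o,d=ray(s,u,v); return o+d*(z-o[2])/d[2]
def tri(s1,p1,s2,p2):
    o1,d1=ray(s1,*p1);o2,d2=ray(s2,*p2)
    A=np.stack([d1,-d2],1); t=np.linalg.lstsq(A,o2-o1,rcond=None)[0]
    a,b=o1+t[0]*d1,o2+t[1]*d2; return (a+b)/2,np.linalg.norm(a-b)
E
python3 - <<'E'
from h import *
print(r.sense())
for n in ('scene','side','wrist'):
    s=snap(n,n+'0.png'); print(n,{k:v for k,v in s.items() if k not in('frame','camera_from_world')},ray(s,280,210))
a=cv2.imread('pics/scene0.png');b=cv2.imread('pics/side0.png')
E
```

```text
{'time': 0.0, 'joint_pos': array([ 6.42627513e+01,  7.51531101e+00,  8.53296756e+01,  1.73290730e-03,
        8.72607367e+01, -4.89264514e+00]), 'qd': array([-0.07187791,  0.00718975,  0.09549766, -0.0294201 ,  0.08158399,
       -0.01103942]), 'joint_efforts': array([-1.47740418e-03, -5.69388986e+01, -5.00555956e+01, -3.67867324e-04,
        1.46347174e-02, -4.48419814e-05]), 'tool_pos': array([213.24317567, 560.28032027, 249.23847771]), 'tcp_rot': array([-1.79894810e+02, -1.07414966e-02,  1.59155302e+02]), 'ft_force': array([ 0.10751573, -0.13508089,  0.23892448]), 'wrist_torque': array([ 0.07775598, -0.00921696,  0.03466715]), 'grip_force': 0.0, 'finger_gap': 85.61784074182177}
scene {'fx': 486.9632972082576, 'fy': 486.9632972082576, 'cx': 283.4069861767225, 'cy': 217.26216823256186} (array([ 662.58594768, -571.43399611, 1158.45642746]), array([-0.08037462,  0.50161675, -0.8615056 ]))
side {'fx': 409.3933039722677, 'fy': 409.3933039722677, 'cx': 278.323195527505, 'cy': 209.68606531398703} (array([ 397.42358692, -867.11981825,  440.26217125]), array([ 0.19487918,  0.91595062, -0.35081895]))
wrist {'fx': 334.9281307089004, 'fy': 334.9281307089004, 'cx': 273.0273054307696, 'cy': 208.5465014089489} (array([150.72119089, 583.49072116, 371.9043591 ]), array([ 0.25814827, -0.07698535, -0.96326786]))
```

View pics/scene0.png

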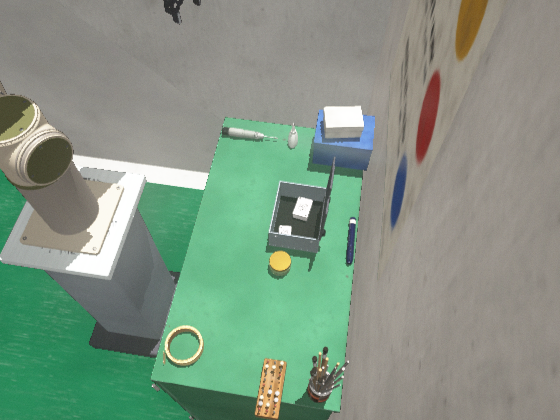

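View pics/side0.png

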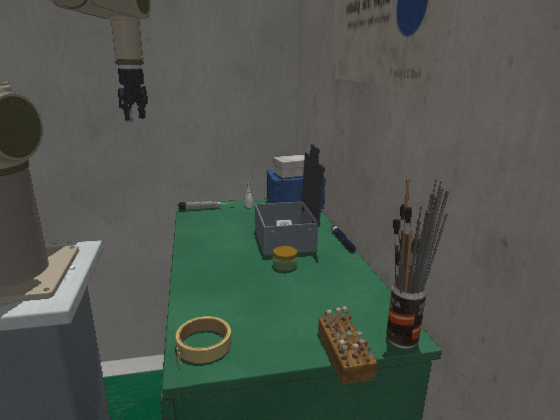

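The scene view shows the open case at about (298,217), its lid edge-on at about (328,200), the pot at (280,263) and the marker at (351,240). The side view shows the case at (285,228) and the lid at (313,185). I'll enlarge both.

```bash
python3 - <<'E'
import cv2,numpy as np
a=cv2.imread('pics/scene0.png')[150:280,260:360];b=cv2.imread('pics/side0.png')[140:270,245:345]
f=lambda i:cv2.convertScaleAbs(cv2.resize(i,None,fx=4,fy=4.6,interpolation=cv2.INTER_CUBIC),alpha=1.7)
def g(i,x0,y0):
    i=f(i)
    for k in range(0,100,10):
        cv2.putText(i,str(x0+k),(k*4,10),0,.33,(0,255,255),1); cv2.line(i,(k*4,12),(k*4,18),(0,255,255),1)
    for k in range(0,130,10):
        cv2.putText(i,str(y0+k),(0,int(k*4.6)+4),0,.33,(0,255,255),1); cv2.line(i,(24,int(k*4.6)),(30,int(k*4.6)),(0,255,255),1)
    return i
cv2.imwrite('pics/c1.png',np.hstack([g(a,260,150),g(b,245,140)]))
E
```

```text
(no output)
```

View pics/c1.png

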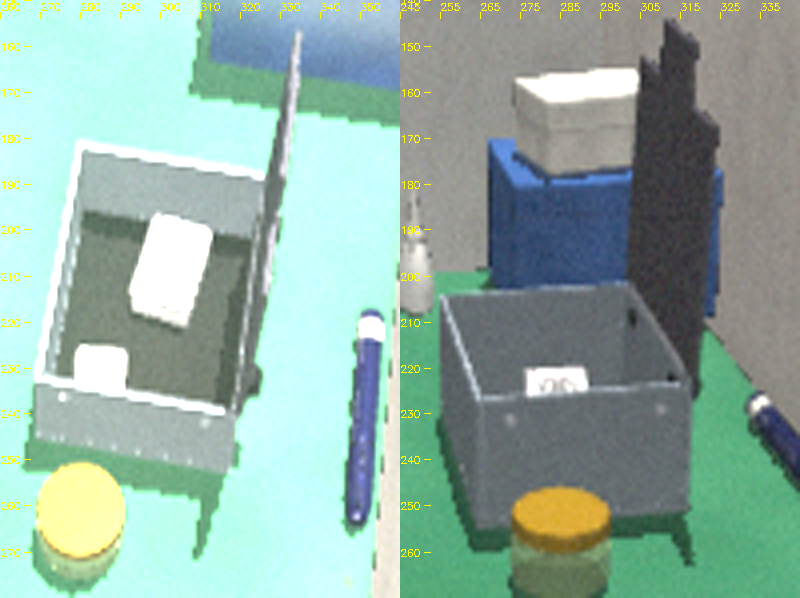

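The crop shows the rim corners: scene (279.5,181), (269.5,233), (319,239.5); side (255.5,204), (265,228), (317,224). The tongue tip is at side (312,144.5)–(318.5,148.5), and in the scene view the lid is edge-on, up to (333,157).

```bash
python3 - <<'E'
from h import *
a,b=snap('scene'),snap('side')
pts={'FL':((279.5,181),(255.5,204)),'FR':((269.5,233),(265,228)),'RR':((319,239.5),(317,224)),'RL':((326,188),(302,201)),'FRb':((268.5,245.5),(265,254.5)),'RRb':((317,252.5),(317,251))}
for k,(p,q) in pts.items():
    print(k,*(np.round(x,1) for x in tri(a,p,b,q)),onz(a,*p,75 if len(k)==2 else 0).round(1),onz(b,*q,75 if len(k)==2 else 0).round(1))
P={k:(onz(a,*p,75)+onz(b,*q,75))/2 for k,(p,q) in pts.items() if len(k)==2 and k!='RL'}
y=P['FL']-P['FR'];x=P['RR']-P['FR'];print(np.linalg.norm(y),np.linalg.norm(x),np.degrees(np.arctan2(-y[0],y[1])),np.degrees(np.arctan2(x[1],x[0])))
# fit
from scipy.optimize import least_squares
loc={'FL':(-65,80,75),'FR':(-65,-80,75),'RR':(65,-80,75),'FRb':(-65,-80,0),'RRb':(65,-80,0)}
def W(p,l):
    c,s=np.cos(p[2]),np.sin(p[2]); return np.array([p[0]+c*l[0]-s*l[1],p[1]+s*l[0]+c*l[1],l[2]])
def res(p): return np.concatenate([np.r_[proj(a,W(p,l))-pts[k][0],proj(b,W(p,l))-pts[k][1]] for k,l in loc.items()])
f=least_squares(res,[500,100,0.]);print(f.x,np.degrees(f.x[2]));print(res(f.x).round(1))
# lid: tongue corners in side view, hinge known
p=f.x
def L(al,d,y,n=0): # d from hinge, n along the upper-face normal
    return W(p,(65-d*np.cos(al)+n*np.sin(al),y,77.5+d*np.sin(al)+n*np.cos(al)))
for al in (1.59,1.62,1.65,1.68,1.72):
    print(al,*[proj(b,L(al,165,yy,nn)).round(1) for yy in(32,-32) for nn in (-2.5,2.5)],'scene',*[proj(a,L(al,d,yy,nn)).round(1) for d,yy in((165,32),(130,82),(165,-32)) for nn in(-2.5,2.5)], 'wide',proj(b,L(al,130,82)).round(1),proj(b,L(al,130,-82)).round(1))
E
```

```text
FL [546.2 149.4  72.5] 1.4 [545.7 148.   75. ] [545.7 141.9  75. ]
FR [545.5  -7.9  69. ] 0.2 [546.2 -11.1  75. ] [542.9 -21.8  75. ]
RR [671.1  -6.1  69.1] 0.6 [671.3  -9.3  75. ] [666.5 -19.6  75. ]
RL [672.2 145.4  75. ] 2.5 [671.1 146.   75. ] [673.2 144.3  75. ]
FRb [543.5 -11.6   3.2] 2.4 [542.   -9.6   0. ] [545.6  -6.3   0. ]
RRb [ 6.721e+02 -9.700e+00 -1.000e-01] 1.6 [671.4  -9.3   0. ] [672.7 -10.4   0. ]
161.4302891816167 124.37425294835148 -0.408093671684685 0.9218707942269108
[ 6.08836401e+02  6.90855183e+01 -8.92450838e-03] -0.511336664277058
[-0.3 -0.6 -0.9 -0.9 -1.2 -0.4 -0.8 -1.9  0.6  0.9  1.7 -1.5  0.4  0.3
 -0.7  0.8  0.5  0.8  0.3  0.2]
1.59 [309.2 142.6] [311.2 142.6] [316.4 148. ] [318.5 148. ] scene [331.4 164.8] [333.5 165.2] [332.2 156.7] [334.2 157. ] [328.  187.7] [330.2 188.1] wide [304.4 152.2] [322.7 168.1]
1.62 [311.2 142.6] [313.1 142.6] [318.5 148. ] [320.5 148. ] scene [333.5 165.1] [335.7 165.5] [333.8 156.9] [335.8 157.3] [330.2 188.1] [332.4 188.5] wide [305.9 152.2] [324.4 168. ]
1.65 [313.1 142.6] [315.  142.7] [320.5 148. ] [322.6 148.1] scene [335.6 165.5] [337.8 165.9] [335.4 157.2] [337.4 157.6] [332.4 188.5] [334.6 188.9] wide [307.3 152.3] [326.  168.1]
1.68 [315.  142.7] [316.9 142.9] [322.5 148.1] [324.6 148.3] scene [337.7 165.9] [339.9 166.3] [337.  157.5] [339.  157.9] [334.6 188.9] [336.8 189.3] wide [308.7 152.3] [327.7 168.2]
1.72 [317.6 143. ] [319.5 143.2] [325.2 148.3] [327.2 148.6] scene [340.5 166.5] [342.6 167. ] [339.1 157.9] [341.1 158.4] [337.4 189.5] [339.6 190. ] wide [310.6 152.5] [329.9 168.4]
```

```bash
cat >> h.py <<'E'
from scipy.spatial.transform import Rotation as Ro
def tgt(th,yaw=0): # tool slants th deg below horizontal towards heading yaw, tool x up
    return Ro.from_euler('xyz',[180,-(90-th),yaw],degrees=True)
def rel(pos0,rpy0,pos,R):
    R0=Ro.from_euler('xyz',rpy0,degrees=True)
    return (R0.inv().apply(np.array(pos)-pos0)/1000).round(4),np.degrees((R0.inv()*R).as_rotvec()).round(2)
E
python3 - <<'E'
from h import *
s=r.sense()
p0,q0=np.array([213.476,560.744,250.292]),[-180,0,159.156]
m=([380,300,320],tgt(70,75))
print(rel(p0,q0,*m)); print(rel(np.array(m[0]),m[1].as_euler('xyz',degrees=True),[470,69,300],tgt(40)))
a,b=snap('scene'),snap('side')
for k,uv in dict(hand=(228,132),hand2=(278,139),pot=(280,262),oil=(292,142),tape=(184,346)).items(): print(k,onz(a,*uv,15).round())
E
```

```text
(array([-0.2484, -0.1844, -0.0697]), array([-14.68,  16.26,  83.23]))
(array([-0.1946,  0.1467, -0.0496]), array([-43.45,  25.55,  62.06]))
hand [358. 337.  15.]
hand2 [511. 335.  15.]
pot [581. -59.  15.]
oil [553. 331.  15.]
tape [ 393. -307.   15.]
```

Emit:
servo_tool(fingers=[0,0,0,0,0,0,0,0,0,0], linear=[[-0.025,-0.018,-0.007],[-0.05,-0.037,-0.014],[-0.075,-0.055,-0.021],[-0.1,-0.074,-0.028],[-0.124,-0.092,-0.035],[-0.149,-0.11,-0.042],[-0.174,-0.129,-0.049],[-0.2,-0.147,-0.056],[-0.224,-0.166,-0.063],[-0.248,-0.184,-0.07]], rotation=[[-1.4,1.6,8.2],[-2.9,3.2,16.4],[-4.3,4.8,24.6],[-5.8,6.4,32.8],[-7.2,8,41],[-8.6,9.6,49.2],[-10.1,11.2,57.4],[-11.5,12.8,65.6],[-13,14.4,73.8],[-14.4,16,82]])

```text
time: 1.35
tool_pos: [380.3, 299.3, 320.8]
tcp_rot: [179.8, -19.8, 76.0]
ft_force: [0.9, 0.2, -1.1]
finger_gap: 0.1
grip_force: 0.0
```

```bash
python3 - <<'E'
from h import *
s=r.sense(); print(s['tool_pos'],s['tcp_rot'],s['joint_pos'])
print(rel(s['tool_pos'],s['tcp_rot'],[450,69,200],tgt(40)))
E
```

```text
[380.32529325 299.27824993 320.780472  ] [179.82615583 -19.79599458  75.95447648] [ 20.50949898 -26.21130323 110.17895959  16.16781819  84.56966594
  34.67129226]
(array([-0.2352,  0.1233,  0.0441]), array([-43.75,  25.51,  62.96]))
```

Emit:
servo_tool(fingers=[0,0,0,0,0,0,0,0,0,0], linear=[[-0.0235,0.0123,0.0044],[-0.047,0.0247,0.0088],[-0.0706,0.037,0.0132],[-0.094,0.049,0.0176],[-0.1176,0.0617,0.022],[-0.141,0.074,0.0265],[-0.1646,0.0863,0.031],[-0.188,0.0986,0.0353],[-0.2117,0.111,0.0397],[-0.2352,0.1233,0.0441]], rotation=[[-4.4,2.5,6.3],[-8.7,5.1,12.6],[-13.1,7.7,18.9],[-17.5,10.2,25.2],[-21.9,12.8,31.5],[-26.2,15.3,37.8],[-30.6,17.9,44.1],[-35,20.4,50.4],[-39.4,23,56.7],[-43.8,25.5,63]])

```text
time: 2.35
tool_pos: [501.6, 98.5, 232.3]
tcp_rot: [178.5, -46.8, 1.9]
ft_force: [0.1, -0.4, -0.1]
finger_gap: 0.5
grip_force: 0.0
```

```bash
python3 - <<'E'
from h import *
s=r.sense(); print(s['tool_pos'],s['tcp_rot'],s['joint_pos'])
print(rel(s['tool_pos'],s['tcp_rot'],[470,69,65],tgt(40)))
E
```

```text
[501.56089111  98.4535069  232.32811623] [178.52805    -46.75475521   1.86852409] [ 10.66862814 -51.11613047 143.0910791  -11.71212126  42.36529985
 104.7823831 ]
(array([-0.1442,  0.0261,  0.0917]), array([0.07, 3.23, 1.28]))
```

```bash
cat >> h.py <<'E'
def fk(q,g):
    a1,d1,a,e,b,t=g; q=np.array(q)
    R=Ro.from_euler('z',q[0],degrees=True)*Ro.from_euler('y',q[1],degrees=True)
    p=np.array([0,0,d1])+Ro.from_euler('z',q[0],degrees=True).apply([a1,0,0])+R.apply([0,0,a])
    R=R*Ro.from_euler('y',q[2],degrees=True); p=p+R.apply([e,0,b])
    R=R*Ro.from_euler('z',q[3],degrees=True)*Ro.from_euler('y',q[4],degrees=True)
    return p+R.apply([0,0,t]),R.apply([0,0,1])
E
python3 - <<'E'
from h import *
from scipy.optimize import least_squares
D=[([64.263,7.471,85.268,0,87.261,-4.893],[213.476,560.744,250.292]),
([20.50949898,-26.21130323,110.17895959,16.16781819,84.56966594],[380.325,299.278,320.78]),
([10.66862814,-51.11613047,143.0910791,-11.71212126,42.36529985],[501.561,98.4535,232.328])]
f=least_squares(lambda g:np.concatenate([fk(q,g)[0]-p for q,p in D]),[0,300,350,0,400,250])
g=f.x;print(g.round(1),f.fun.round(1))
for q,p in D: print(fk(q,g)[1])
lo,hi=np.array([-51.17,1.28,0]),np.array([129.36,143.12,156.5])
for x,z in ((510,60),(510,75),(500,60),(480,60),(547,167),(520,170),(500,180),(480,130),(650,260)):
  for th in (20,30,40,50,60):
    ok=least_squares(lambda v:np.r_[fk([0,*v[:2],0,v[2]],g)[0][[0,2]]-[np.hypot(x,69),z],20*(v.sum()-90-th)],[0,100,40],bounds=(lo,hi))
    print(x,z,th,ok.x.round(),round(ok.cost,1))
E
```

```text
[-10.1 465.7 430.8 195.6 562.2 420.9] [ 46.2 -22.   -0.6  10.7 -28.4  -0.1  11.1 -60.5   0.7]
[ 3.49681853e-17  1.53065768e-16 -1.00000000e+00]
[ 0.08513633  0.32780905 -0.94090012]
[ 0.72863785 -0.00193052 -0.68489646]
510 60 20 [-27. 143.   0.] 26735.2
510 60 30 [-20. 143.   0.] 8925.9
510 60 40 [-12. 143.   0.] 781.2
510 60 50 [ -7. 137.  10.] 0.0
510 60 60 [ -7. 130.  27.] 0.0
510 75 20 [-28. 143.   0.] 24032.1
510 75 30 [-20. 143.   0.] 7393.7
510 75 40 [-13. 143.   0.] 335.9
510 75 50 [-11. 137.  14.] 0.0
510 75 60 [-10. 130.  30.] 0.0
500 60 20 [-27. 143.   0.] 27556.2
500 60 30 [-20. 143.   0.] 9405.1
500 60 40 [-12. 143.   0.] 822.1
500 60 50 [ -9. 138.  10.] 0.0
500 60 60 [ -9. 131.  27.] 0.0
480 60 20 [-27. 143.   0.] 29483.0
480 60 30 [-20. 143.   0.] 10641.9
480 60 40 [-12. 143.   0.] 1174.5
480 60 50 [-12. 141.  11.] 0.0
480 60 60 [-12. 134.  28.] 0.0
547 167 20 [-30. 143.   0.] 8820.8
547 167 30 [-22. 143.   0.] 644.4
547 167 40 [-26. 141.  15.] 0.0
547 167 50 [-24. 133.  31.] 0.0
547 167 60 [-18. 124.  44.] 0.0
520 170 20 [-30. 143.   0.] 10207.5
520 170 30 [-22. 143.   0.] 1428.2
520 170 40 [-30. 143.  17.] 78.0
520 170 50 [-31. 137.  34.] 0.0
520 170 60 [-24. 128.  46.] 0.0
500 180 20 [-30. 143.   0.] 10962.5
500 180 30 [-22. 143.   0.] 2358.7
500 180 40 [-33. 143.  20.] 534.6
500 180 50 [-39. 140.  39.] 0.0
500 180 60 [-29. 130.  49.] 0.0
480 130 20 [-29. 143.   0.] 18539.2
480 130 30 [-21. 143.   0.] 5255.0
480 130 40 [-17. 143.   4.] 867.4
480 130 50 [-34. 143.  31.] 1.2
480 130 60 [-26. 134.  42.] 0.0
650 260 20 [-29. 140.   0.] 1639.5
650 260 30 [-19. 132.   7.] 0.0
650 260 40 [-20. 126.  24.] 0.0
650 260 50 [-17. 117.  39.] 0.0
650 260 60 [-11. 108.  53.] 0.0
```

```bash
cat >> h.py <<'E'
_fk=fk
def fk(q,g):
    p,z=_fk(q,g[:6]); return p+Ro.from_euler('z',q[0],degrees=True).apply([0,g[6],0]),z
E
python3 - <<'E'
from h import *
from scipy.optimize import least_squares
D=[([64.263,7.471,85.268,0,87.261,-4.893],[213.476,560.744,250.292]),
([20.50949898,-26.21130323,110.17895959,16.16781819,84.56966594],[380.325,299.278,320.78]),
([10.66862814,-51.11613047,143.0910791,-11.71212126,42.36529985],[501.561,98.4535,232.328])]
f=least_squares(lambda g:np.concatenate([fk(q,g)[0]-p for q,p in D]),[0,450,420,0,420,250,51])
g=f.x;print(g.round(1),f.fun.round(1)); np.save('g.npy',g)
lo,hi=np.array([-51.17,1.28,0]),np.array([129.36,143.12,156.5])
for x,z in ((510,60),(490,60),(470,60),(547,167),(520,170),(500,180),(480,130),(650,260),(600,260),(550,260),(520,260)):
  for th in (20,30,40,45,50,60):
    ok=least_squares(lambda v:np.r_[fk([0,*v[:2],0,v[2]],g)[0][[0,2]]-[np.hypot(x,18),z],20*(v.sum()-90-th)],[0,100,40],bounds=(lo,hi))
    print(x,z,th,ok.x.round(),round(ok.cost,1))
E
```

```text
[  0.  318.1 369.1  61.6 553.4 345.8  51.2] [-0.  0. -0.  0. -0. -0.  0. -0.  0.]
510 60 20 [-29. 143.   0.] 21350.3
510 60 30 [-21. 143.   0.] 7204.2
510 60 40 [-14. 143.   1.] 1509.9
510 60 45 [-19. 143.  11.] 676.2
510 60 50 [-23. 143.  20.] 114.6
510 60 60 [-20. 137.  33.] 0.0
490 60 20 [-28. 143.   0.] 23656.0
490 60 30 [-21. 143.   0.] 9099.1
490 60 40 [-13. 143.   1.] 2774.3
490 60 45 [-19. 143.  11.] 1586.7
490 60 50 [-23. 143.  20.] 597.8
490 60 60 [-25. 140.  35.] 0.0
470 60 20 [-28. 143.   0.] 26358.2
470 60 30 [-20. 143.   0.] 11384.5
470 60 40 [-12. 143.   0.] 4418.3
470 60 45 [-19. 143.  11.] 2879.5
470 60 50 [-23. 143.  21.] 1458.1
470 60 60 [-29. 143.  36.] 5.3
547 167 20 [-31. 143.   0.] 6100.1
547 167 30 [-27. 143.   4.] 1461.8
547 167 40 [-36. 143.  23.] 73.1
547 167 45 [-35. 141.  29.] 0.0
547 167 50 [-32. 137.  35.] 0.0
547 167 60 [-24. 127.  46.] 0.0
520 170 20 [-31. 143.   0.] 8207.3
520 170 30 [-29. 143.   6.] 3209.9
520 170 40 [-38. 143.  25.] 668.6
520 170 45 [-41. 143.  33.] 61.7
520 170 50 [-39. 140.  39.] 0.0
520 170 60 [-30. 131.  49.] 0.0
500 180 20 [-3
[... 479 characters left out ...]
125.  28.] 0.0
650 260 45 [-20. 121.  35.] 0.0
650 260 50 [-17. 116.  41.] 0.0
650 260 60 [-10. 107.  54.] 0.0
600 260 20 [-34. 143.   1.] 232.7
600 260 30 [-38. 140.  18.] 0.0
600 260 40 [-33. 132.  31.] 0.0
600 260 45 [-30. 128.  38.] 0.0
600 260 50 [-27. 123.  44.] 0.0
600 260 60 [-19. 114.  55.] 0.0
550 260 20 [-37. 143.   5.] 2406.0
550 260 30 [-46. 143.  23.] 365.0
550 260 40 [-46. 139.  37.] 0.0
550 260 45 [-41. 134.  42.] 0.0
550 260 50 [-37. 130.  47.] 0.0
550 260 60 [-28. 120.  58.] 0.0
520 260 20 [-40. 143.   7.] 4760.1
520 260 30 [-49. 143.  27.] 1408.0
520 260 40 [-51. 142.  39.] 46.0
520 260 45 [-49. 138.  46.] 0.0
520 260 50 [-44. 134.  50.] 0.0
520 260 60 [-34. 124.  60.] 0.0
```

Emit:
servo_tool(fingers=[0,0,0,0,0,0], linear=[[0.034,0,-0.006],[0.069,0,-0.012],[0.103,0,-0.018],[0.137,0,-0.0235],[0.137,0,-0.0235],[0.137,0,-0.0235]], rotation=[[0,-5,0],[0,-10,0],[0,-15,0],[0,-20,0],[0,-20,0],[0,-20,0]])

```text
time: 2.95
tool_pos: [579.0, 103.1, 347.7]
tcp_rot: [178.8, -26.6, 1.6]
ft_force: [-0.2, 0.1, -1.6]
finger_gap: 0.1
grip_force: 0.0
```

```bash
python3 - <<'E'
from h import *
s=r.sense(); print(s['tool_pos'],s['tcp_rot'],s['joint_pos'],fk(s['joint_pos'][:5],np.load('g.npy'))[0])
print(rel(s['tool_pos'],s['tcp_rot'],[712,69,300],tgt(60)))
E
```

```text
[579.02227725 103.05110413 347.69071953] [178.76031671 -26.61601873   1.64325183] [  7.32036889 -19.4147167  104.03440521  -4.04293851  69.03468094
  96.53356798] [579.02199624 103.05083942 347.69028665]
(array([0.0966, 0.0356, 0.1025]), array([0.46, 3.37, 1.48]))
```

Emit:
servo_tool(fingers=[0,0,0,0,0,0,0,0], linear=[[0.016,0.006,0.017],[0.032,0.012,0.034],[0.048,0.018,0.051],[0.064,0.024,0.068],[0.08,0.03,0.085],[0.0966,0.0356,0.1025],[0.0966,0.0356,0.1025],[0.0966,0.0356,0.1025]], rotation=[[0.1,0.6,0.2],[0.2,1.1,0.5],[0.2,1.7,0.7],[0.3,2.2,1],[0.4,2.8,1.2],[0.46,3.37,1.48],[0.46,3.37,1.48],[0.46,3.37,1.48]])

```text
time: 3.75
tool_pos: [709.2, 69.2, 298.2]
tcp_rot: [180.0, -29.9, 0.0]
ft_force: [0.0, -0.1, 0.1]
finger_gap: -0.0
grip_force: 0.0
```

```bash
python3 - <<'E'
from h import *
s=r.sense(); print(s['tool_pos'],s['tcp_rot'],s['joint_pos'],s['ft_force'])
print(rel(s['tool_pos'],s['tcp_rot'],[712,69,244],tgt(60)))
a=snap('side');b=snap('scene')
f=lambda i:cv2.convertScaleAbs(cv2.resize(i[:,:,::-1],None,fx=4,fy=4.6,interpolation=cv2.INTER_CUBIC),alpha=1.7)
cv2.imwrite('pics/c2.png',np.hstack([f(b['frame'][110:240,270:370]),f(a['frame'][90:220,260:360])]))
E
```

```text
[709.23299626  69.18374706 298.23962188] [ 1.79997769e+02 -2.98703669e+01  2.38865013e-02] [ 1.90879253 -1.65383784 94.49393518 -1.11798234 57.3079487  92.23855485] [ 0.02223375 -0.12616377  0.14304257]
(array([-0.0246,  0.0002,  0.0484]), array([-0.01,  0.13,  0.02]))
```

View pics/c2.png

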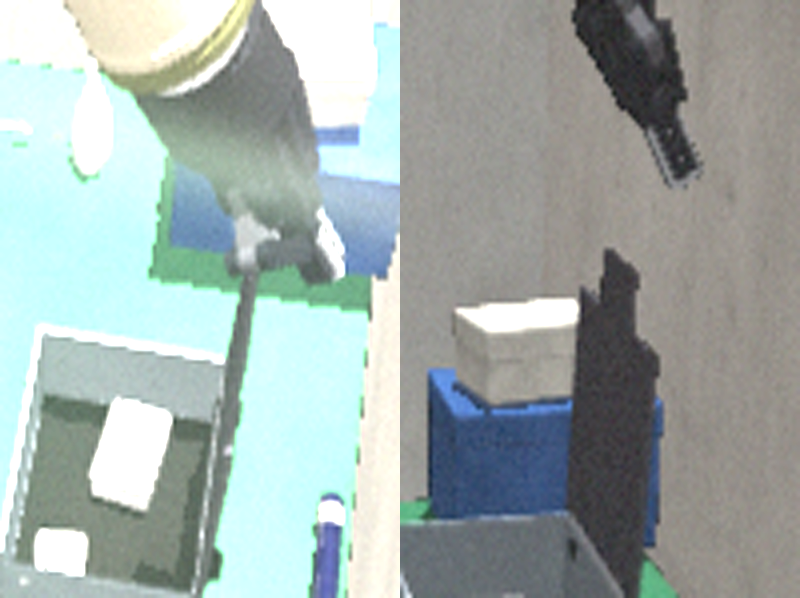

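The fingertip (side crop 680,180) is above and behind the lid top (620,255), with clearance. Next I lower it behind the lid.

Emit:
servo_tool(fingers=[0,0,0,0,0,0,0], linear=[[-0.005,0,0.01],[-0.01,0,0.02],[-0.015,0,0.03],[-0.02,0,0.039],[-0.0246,0,0.0484],[-0.0246,0,0.0484],[-0.0246,0,0.0484]], rotation=[[0,0,0],[0,0,0],[0,0,0],[0,0,0],[0,0,0],[0,0,0],[0,0,0]])

```text
time: 4.55
tool_pos: [713.8, 69.2, 245.2]
tcp_rot: [180.0, -30.0, 0.0]
ft_force: [0.1, 0.1, 0.8]
finger_gap: 0.4
grip_force: 0.0
```

```bash
python3 - <<'E'
from h import *
s=r.sense(); print(s['tool_pos'],s['tcp_rot'],s['ft_force'])
p=s['tool_pos']
print(rel(p,s['tcp_rot'],[662,69,244],tgt(60)))
E
```

```text
[713.80443213  69.16888227 245.22336072] [ 1.79999436e+02 -2.99652007e+01  2.90116896e-02] [0.06806293 0.10316357 0.80919581]
(array([-0.0455,  0.0001, -0.0248]), array([-0.01,  0.03,  0.03]))
```

Emit:
servo_tool(fingers=[0,0,0,0,0,0,0,0,0,0], linear=[[-0.004,0,-0.0023],[-0.008,0,-0.0045],[-0.013,0,-0.0075],[-0.018,0,-0.0103],[-0.0225,0,-0.0125],[-0.027,0,-0.015],[-0.0315,0,-0.0175],[-0.036,0,-0.02],[-0.041,0,-0.0225],[-0.0455,0,-0.0248]], rotation=[[0,0,0],[0,0,0],[0,0,0],[0,0,0],[0,0,0],[0,0,0],[0,0,0],[0,0,0],[0,0,0],[0,0,0]])

```text
time: 5.55
tool_pos: [661.5, 69.2, 244.2]
tcp_rot: [-180.0, -30.0, 0.0]
ft_force: [0.5, 1.2, -0.2]
finger_gap: 0.6
grip_force: 0.2
```

```bash
cat >> h.py <<'E'
CX,CY,CT=608.84,69.09,-0.0089
def lidpt(al,d,y,n=0):
    l=(65-d*np.cos(al)+n*np.sin(al),y,77.5+d*np.sin(al)+n*np.cos(al)); c,s=np.cos(CT),np.sin(CT)
    return np.array([CX+c*l[0]-s*l[1],CY+s*l[0]+c*l[1],l[2]])
def crop(s,name,x0,y0,w=140,h=105,k=5):
    i=cv2.convertScaleAbs(cv2.resize(s['frame'][y0:y0+h,x0:x0+w,::-1],None,fx=k,fy=k,interpolation=cv2.INTER_CUBIC),alpha=1.7)
    for a in np.arange(0,1.61,.1):  # predicted place of the tongue's right end corner per angle
        u=(proj(s,lidpt(a,165,-32))-[x0,y0])*k; cv2.circle(i,tuple(int(v) for v in u),2,(0,255,255),-1)
        if round(a*10)%2==0: cv2.putText(i,f'{a:.1f}',(int(u[0])+5,int(u[1])),0,.35,(0,255,255),1)
    cv2.imwrite('pics/'+name,i)
E
python3 - <<'E'
from h import *
s=r.sense(); print(s['tool_pos'],s['ft_force'],s['time'])
print(rel(s['tool_pos'],s['tcp_rot'],[634,69,244],tgt(60)))
crop(snap('side'),'c3.png',215,130)
E
```

```text
[661.49074816  69.17363044 244.22276887] [ 0.49269874  1.17320647 -0.23095939] 5.55
(array([-0.0239,  0.0002, -0.0135]), array([-0.02,  0.02,  0.02]))
```

View pics/c3.png

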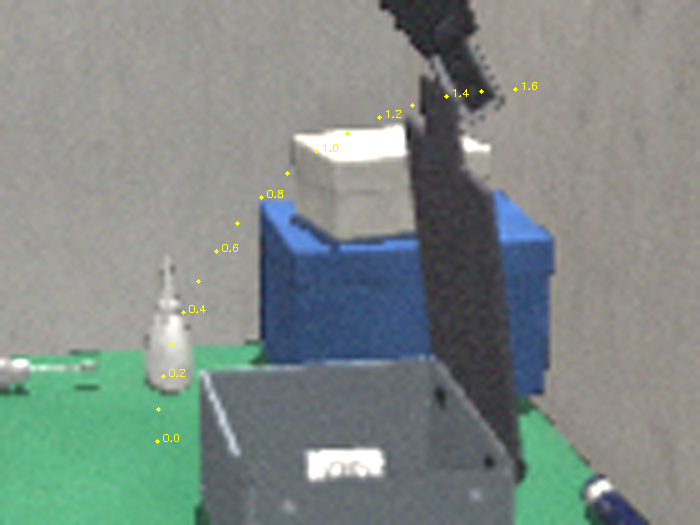

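The tongue corner is at about (455,95), so the lid stands near 1.42 rad and hand contact is as predicted. Next I pull it past balance and go over the top to the front.

Emit:
servo_tool(fingers=[0,0,0,0,0,0,0,0,0], linear=[[-0.005,0,-0.0028],[-0.0097,0,-0.0055],[-0.0145,0,-0.0083],[-0.019,0,-0.011],[-0.0238,0,-0.0138],[-0.0198,0,-0.0588],[-0.0469,0,-0.0917],[-0.0934,0,-0.1013],[-0.1263,0,-0.0683]], rotation=[[0,0,0],[0,0,0],[0,0,0],[0,0,0],[0,0,0],[0,0,0],[0,0,0],[0,0,0],[0,0,0]])

```text
time: 6.5
tool_pos: [519.7, 69.4, 248.3]
tcp_rot: [-179.9, -30.8, 0.0]
ft_force: [0.3, 0.1, 1.0]
finger_gap: 0.2
grip_force: 0.0
```

```bash
python3 - <<'E'
from h import *
s=r.sense(); print(s['tool_pos'],s['tcp_rot'],s['ft_force'],s['time'])
crop(snap('side'),'c4.png',215,130)
E
```

```text
[519.74412403  69.4466125  248.25334601] [-1.79949770e+02 -3.08040825e+01  2.72694276e-02] [0.28888395 0.07268977 0.97402463] 6.5
```

View pics/c4.png

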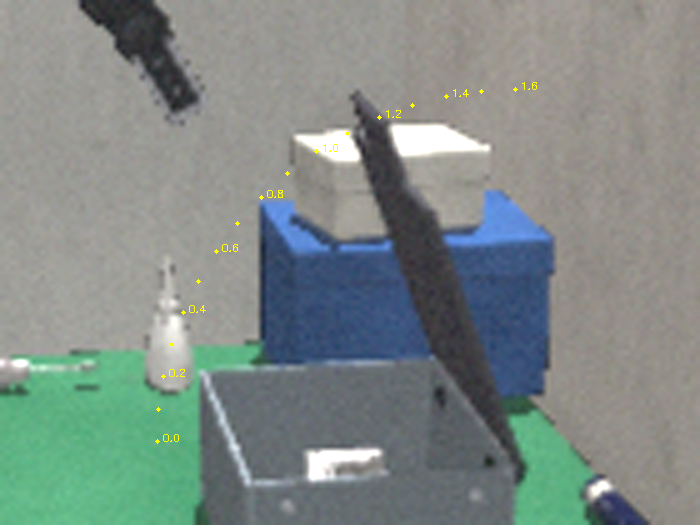

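The lid corner is at about (385,118), i.e. about 1.2 rad and falling slowly; the hand is clear in front. I move under its path.

Emit:
servo_tool(fingers=[0,0,0,0], linear=[[-0.0226,0,0.0331],[-0.006,0,0.0543],[0.0053,0,0.0608],[0.0053,0,0.0608]], rotation=[[0,0,0],[0,0,0],[0,0,0],[0,0,0]])

```text
time: 6.95
tool_pos: [554.4, 69.0, 190.1]
tcp_rot: [180.0, -29.9, 0.0]
ft_force: [0.1, 0.3, 0.2]
finger_gap: -0.4
grip_force: 0.0
```

```bash
python3 - <<'E'
from h import *
s=r.sense(); print(s['tool_pos'],s['tcp_rot'],s['ft_force'],s['time'])
crop(snap('side'),'c5.png',215,130)
E
```

```text
[554.38664045  68.98996119 190.14960883] [ 1.79993198e+02 -2.99310354e+01  2.18819831e-02] [0.06479065 0.30067411 0.15063522] 6.95
```

View pics/c5.png

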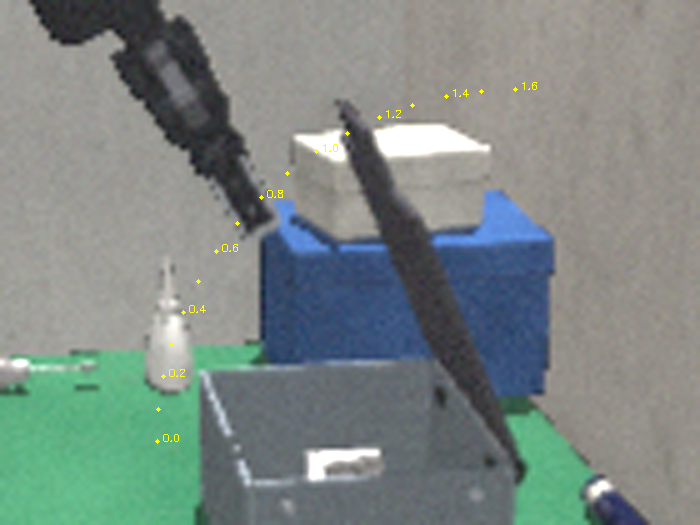

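```bash
python3 - <<'E'
import numpy as np
c=lambda a:np.array([-165*np.cos(a)-2.5*np.sin(a),165*np.sin(a)-2.5*np.cos(a)])
def f(a0,a1):
    d=c(a1)-c(a0); return [round((.866*d[0]+.5*d[1])/1e3,4),0,round((.5*d[0]-.866*d[1])/1e3,4)]
print([f(.86,a) for a in (.86-.025*np.arange(1,7))])
for a0 in(.71,.51,.31,.13,): print(a0,[f(a0,a) for a in a0-.02*np.arange(1,11)])
E
```

```text
[[np.float64(-0.004), 0, np.float64(0.0009)], [np.float64(-0.008), 0, np.float64(0.0019)], [np.float64(-0.012), 0, np.float64(0.0029)], [np.float64(-0.016), 0, np.float64(0.0041)], [np.float64(-0.0199), 0, np.float64(0.0054)], [np.float64(-0.0238), 0, np.float64(0.0068)]]
0.71 [[np.float64(-0.0031), 0, np.float64(0.0012)], [np.float64(-0.0061), 0, np.float64(0.0024)], [np.float64(-0.0092), 0, np.float64(0.0037)], [np.float64(-0.0122), 0, np.float64(0.005)], [np.float64(-0.0152), 0, np.float64(0.0065)], [np.float64(-0.0181), 0, np.float64(0.0079)], [np.float64(-0.0211), 0, np.float64(0.0095)], [np.float64(-0.0239), 0, np.float64(0.0111)], [np.float64(-0.0268), 0, np.float64(0.0127)], [np.float64(-0.0296), 0, np.float64(0.0144)]]
0.51 [[np.float64(-0.0028), 0, np.float64(0.0018)], [np.float64(-0.0055), 0, np.float64(0.0036)], [np.float64(-0.0083), 0, np.float64(0.0054)], [np.float64(-0.0109), 0, np.float64(0.0074)], [np.float64(-0.0136), 0, np.float64(0.0093)], [np.float64(-0.0162), 0, np.float64(0.0114)], [np.float64(-0.0188), 0, np.float64(0.0135)], [np.float64(-0.0213), 0, np.float6
[... 330 characters left out ...]
19)], [np.float64(-0.0136), 0, np.float64(0.0144)], [np.float64(-0.0157), 0, np.float64(0.0169)], [np.float64(-0.0178), 0, np.float64(0.0195)], [np.float64(-0.0197), 0, np.float64(0.0221)], [np.float64(-0.0217), 0, np.float64(0.0248)]]
0.13 [[np.float64(-0.0019), 0, np.float64(0.0027)], [np.float64(-0.0038), 0, np.float64(0.0054)], [np.float64(-0.0057), 0, np.float64(0.0081)], [np.float64(-0.0074), 0, np.float64(0.0109)], [np.float64(-0.0092), 0, np.float64(0.0137)], [np.float64(-0.0108), 0, np.float64(0.0166)], [np.float64(-0.0124), 0, np.float64(0.0195)], [np.float64(-0.014), 0, np.float64(0.0224)], [np.float64(-0.0155), 0, np.float64(0.0253)], [np.float64(-0.0169), 0, np.float64(0.0283)]]
```

The lid corner is at about (365,135), i.e. about 1.13 rad, with the finger (265,220) waiting below it. I hold briefly, then give way downward so it lands softly.

Emit:
servo_tool(fingers=[0,0,0,0,0,0,0,0,0,0], linear=[[0,0,0],[0,0,0],[0,0,0],[0,0,0],[-0.004,0,0.0009],[-0.008,0,0.0019],[-0.012,0,0.0029],[-0.016,0,0.0041],[-0.0199,0,0.0054],[-0.0238,0,0.0068]], rotation=[[0,0,0],[0,0,0],[0,0,0],[0,0,0],[0,0,0],[0,0,0],[0,0,0],[0,0,0],[0,0,0],[0,0,0]])

```text
time: 8.0
tool_pos: [536.1, 69.1, 172.4]
tcp_rot: [-180.0, -30.0, 0.0]
ft_force: [0.0, -0.5, -0.4]
finger_gap: -0.3
grip_force: 0.0
```

```bash
python3 - <<'E'
from h import *
s=r.sense(); print(s['tool_pos'],s['ft_force'],s['time'])
crop(snap('side'),'c6.png',215,130)
E
```

```text
[536.06858851  69.11933114 172.35635398] [ 0.02315381 -0.53120429 -0.38918241] 8.0
```

View pics/c6.png

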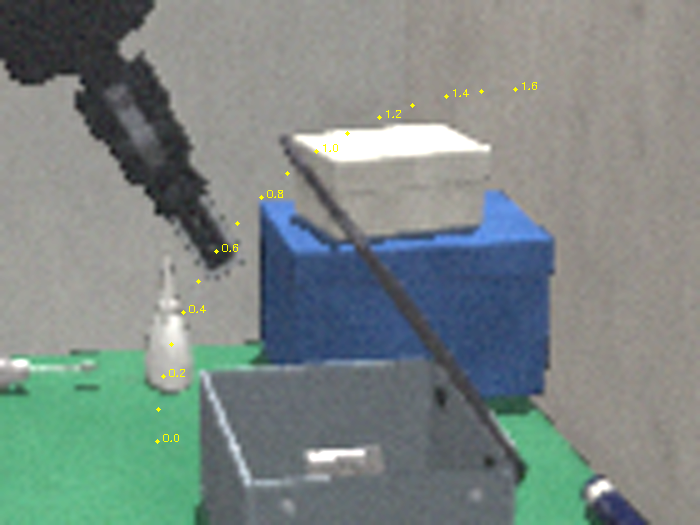

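The lid is at about 0.95 rad (tongue near (300,150)) and not yet on the finger (220,262). I wait a little, then descend at 0.2 rad/s.

Emit:
servo_tool(fingers=[0,0,0,0,0,0,0,0], linear=[[0,0,0],[0,0,0],[0,0,0],[0,0,0],[-0.0031,0,0.0012],[-0.0061,0,0.0024],[-0.0092,0,0.0037],[-0.0122,0,0.005]], rotation=[[0,0,0],[0,0,0],[0,0,0],[0,0,0],[0,0,0],[0,0,0],[0,0,0],[0,0,0]])

```text
time: 8.85
tool_pos: [528.0, 69.1, 161.8]
tcp_rot: [-180.0, -30.0, 0.0]
ft_force: [0.3, -0.3, 0.3]
finger_gap: -0.2
grip_force: 0.0
```

```bash
python3 - <<'E'
from h import *
s=r.sense(); print(s['tool_pos'],s['ft_force'],s['time'])
crop(snap('side'),'c7.png',215,130)
E
```

```text
[527.95584681  69.103648   161.80159907] [ 0.29674534 -0.27302545  0.31865708] 8.85
```

View pics/c7.png

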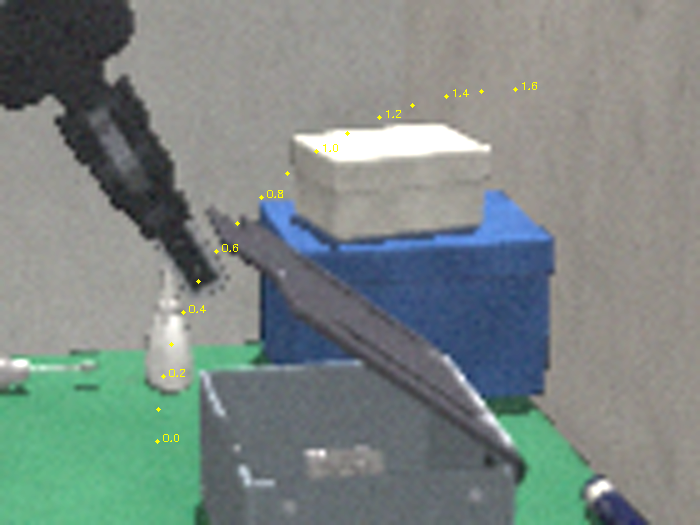

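The lid corner is at about (225,240), i.e. about 0.65 rad, just meeting the finger. I keep lowering at 0.2 rad/s.

Emit:
servo_tool(fingers=[0,0,0,0,0,0], linear=[[-0.003,0,0.0014],[-0.006,0,0.0028],[-0.0089,0,0.0043],[-0.0118,0,0.0058],[-0.0147,0,0.0074],[-0.0175,0,0.009]], rotation=[[0,0,0],[0,0,0],[0,0,0],[0,0,0],[0,0,0],[0,0,0]])

```text
time: 9.5
tool_pos: [517.5, 69.1, 145.4]
tcp_rot: [-180.0, -30.0, 0.0]
ft_force: [0.1, -0.3, -1.2]
finger_gap: 0.2
grip_force: 0.2
```

```bash
python3 - <<'E'
from h import *
f=[]
for i in range(3):
    s=r.sense(); f.append(s['ft_force']); im=snap('side')
print(s['tool_pos'],np.round(f,2),s['wrist_torque'],s['time'])
crop(im,'c8.png',215,130)
E
```

```text
[517.08461746  69.10832258 144.92055963] [[ 0.12 -0.29 -1.18]
 [-0.25 -0.12 -1.5 ]
 [ 0.21  0.68 -1.09]] [-0.02183079  0.42058972  0.04911694] 9.6
```

View pics/c8.png

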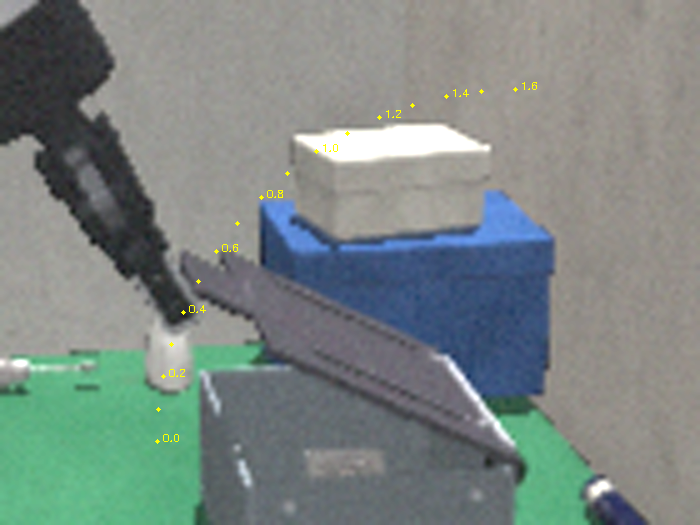

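Caught: the lid rests on the finger at about 0.48 rad (corner (195,290)), with about 1.2 N on the finger. I continue lowering.

Emit:
servo_tool(fingers=[0,0,0,0,0,0,0,0,0,0], linear=[[-0.0028,0,0.0018],[-0.0055,0,0.0036],[-0.0083,0,0.0054],[-0.0109,0,0.0074],[-0.0136,0,0.0093],[-0.0162,0,0.0114],[-0.0188,0,0.0135],[-0.0213,0,0.0156],[-0.0238,0,0.0178],[-0.0262,0,0.02]], rotation=[[0,0,0],[0,0,0],[0,0,0],[0,0,0],[0,0,0],[0,0,0],[0,0,0],[0,0,0],[0,0,0],[0,0,0]])

```text
time: 10.65
tool_pos: [504.9, 69.1, 115.0]
tcp_rot: [-180.0, -30.0, 0.0]
ft_force: [0.2, -0.5, -0.9]
finger_gap: -0.0
grip_force: 0.2
```

```bash
python3 - <<'E'
from h import *
f=[]
for i in range(3):
    s=r.sense(); f.append(s['ft_force']); im=snap('side')
print(s['tool_pos'],np.mean(f,0),s['wrist_torque'],s['joint_pos'],s['time'])
E
```

```text
[504.41238181  69.08354099 114.46243225] [-0.55473245 -0.06312987 -1.06322735] [-0.00930118  0.42895255 -0.04214616] [  3.0578782  -27.73089254 135.85495638  -2.25985977  41.99220564
  94.3008904 ] 10.75
```

Emit:
servo_tool(fingers=[0,0,0,0,0,0,0,0,0], linear=[[-0.0024,0,0.0023],[-0.0047,0,0.0046],[-0.007,0,0.007],[-0.0093,0,0.0094],[-0.0115,0,0.0119],[-0.0136,0,0.0144],[-0.0157,0,0.0169],[-0.0178,0,0.0195],[-0.0197,0,0.0221]], rotation=[[0,0,0],[0,0,0],[0,0,0],[0,0,0],[0,0,0],[0,0,0],[0,0,0],[0,0,0],[0,0,0]])

```text
time: 11.7
tool_pos: [498.9, 69.1, 86.1]
tcp_rot: [180.0, -30.0, 0.0]
ft_force: [0.6, -0.5, -0.2]
finger_gap: 0.1
grip_force: 0.2
```

```bash
python3 - <<'E'
from h import *
f=[]
for i in range(3):
    s=r.sense(); f.append(s['ft_force']); im=snap('side')
print(s['tool_pos'],np.mean(f,0),s['wrist_torque'],s['joint_pos'],s['time'])
crop(im,'c9.png',215,130)
E
```

```text
[498.456078    69.06735171  85.49284817] [-0.5597035  -0.0548407  -0.92759307] [-0.01323757  0.41519224 -0.02021804] [  3.11166956 -25.75372697 137.86786963  -2.50108905  38.0064563
  94.64044818] 11.8
```

View pics/c9.png

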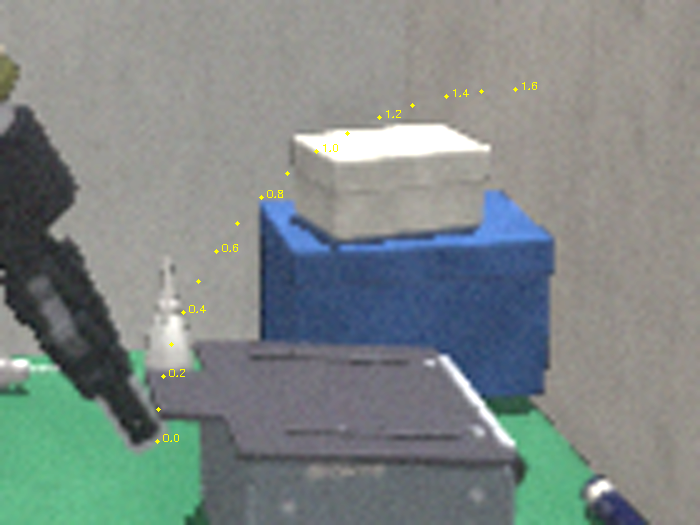

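The lid is at about 0.1 rad (corner (160,415)), resting on the finger at (155,430). I go straight down slowly.

Emit:
servo_tool(fingers=[0,0,0,0,0,0,0,0,0,0], linear=[[-0.001,0,0.0017],[-0.002,0,0.0035],[-0.003,0,0.0052],[-0.004,0,0.0069],[-0.005,0,0.0087],[-0.006,0,0.0104],[-0.007,0,0.0121],[-0.008,0,0.0139],[-0.009,0,0.0156],[-0.01,0,0.0173]], rotation=[[0,0,0],[0,0,0],[0,0,0],[0,0,0],[0,0,0],[0,0,0],[0,0,0],[0,0,0],[0,0,0],[0,0,0]])

```text
time: 12.85
tool_pos: [499.7, 69.1, 66.8]
tcp_rot: [-180.0, -30.1, 0.0]
ft_force: [0.0, -0.3, 0.3]
finger_gap: 0.3
grip_force: 0.0
```

```bash
python3 - <<'E'
from h import *
f=[]
for i in range(4):
    s=r.sense(); f.append(s['ft_force']); im=snap('side')
print(s['tool_pos'],np.mean(f,0),s['wrist_torque'],s['joint_pos'],s['time'])
E
```

```text
[499.5734923   69.12323861  66.86791781] [ 0.05073159  0.01332932 -0.10764247] [-0.03203208  0.23391921 -0.00391289] [  3.10916275 -23.12505131 138.33751668  -2.69594605  34.76563109
  94.8846769 ] 13.0
```

The force has vanished, so the lid rests on the rim. I lower a touch and withdraw forward.

Emit:
servo_tool(fingers=[0,0,0,0,0,0,0,0], linear=[[-0.0012,0,0.0022],[-0.0025,0,0.0043],[-0.0063,0,0.0021],[-0.0101,0,-0.0001],[-0.0139,0,-0.0023],[-0.0177,0,-0.0045],[-0.0215,0,-0.0067],[-0.0215,0,-0.0067]], rotation=[[0,0,0],[0,0,0],[0,-3,0],[0,-6,0],[0,-9,0],[0,-12,0],[0,-15,0],[0,-15,0]])

```text
time: 13.85
tool_pos: [477.9, 69.0, 61.9]
tcp_rot: [-180.0, -15.0, 0.0]
ft_force: [0.4, 1.2, 0.5]
finger_gap: -0.1
grip_force: 0.0
```

```bash
python3 - <<'E'
from h import *
f=[]
for i in range(4):
    s=r.sense(); f.append(s['ft_force']); im=snap('side')
print(s['tool_pos'],s['tcp_rot'],np.mean(f,0),s['wrist_torque'],s['joint_pos'],s['time'])
crop(im,'c10.png',215,130)
print(rel(s['tool_pos'],s['tcp_rot'],[475,69,200],tgt(75)))
E
```

```text
[476.84504552  69.07003919  60.93862503] [ 1.79999088e+02 -1.50495342e+01  2.97188887e-02] [ 0.096808    0.443134   -0.00363286] [-0.03463891  0.18734647  0.02257825] [  2.62937702 -14.26177296 128.21214744  -0.86926253  51.01814275
  93.05746693] 14.0
(array([ 3.430e-02,  1.000e-04, -1.348e-01]), array([-0.01, -0.05,  0.03]))
```

View pics/c10.png

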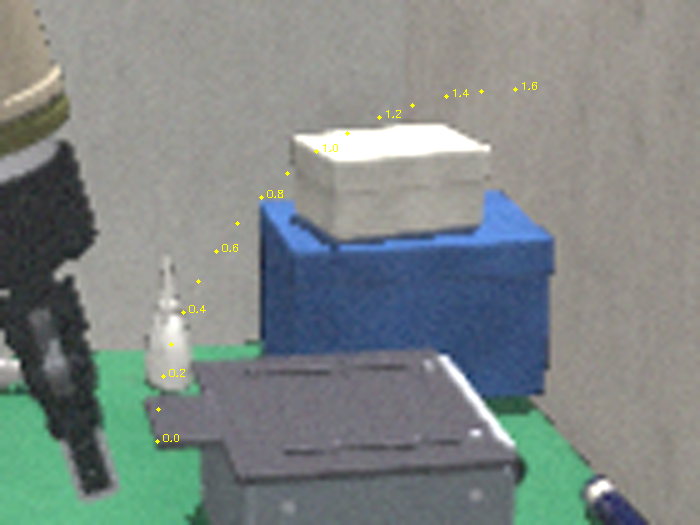

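The lid lies shut (corner (158,443), on the 0.0 mark) and the finger (95,490) is free of it. I raise the hand and hand in.

Emit:
servo_tool(fingers=[0,0,0,0,0,0,0,0], linear=[[0.005,0,-0.027],[0.01,0,-0.054],[0.015,0,-0.081],[0.02,0,-0.108],[0.025,0,-0.135],[0.025,0,-0.135],[0.025,0,-0.135],[0.025,0,-0.135]], rotation=[[0,0,0],[0,0,0],[0,0,0],[0,0,0],[0,0,0],[0,0,0],[0,0,0],[0,0,0]])

```text
time: 14.85
tool_pos: [465.4, 69.0, 196.7]
tcp_rot: [180.0, -14.9, 0.0]
ft_force: [0.3, -0.8, -0.2]
finger_gap: -0.1
grip_force: 0.0
```

```bash
python3 - <<'E'
from h import *
s=r.sense(); print(s['tool_pos'],s['ft_force'],s['time'],np.abs(s['qd']).max())
print(r.hand_in())
E
```

```text
[465.36275723  69.03927758 196.68263193] [ 0.29120798 -0.8047891  -0.23440144] 14.85 0.5709304441207597
the job is handed in; nothing more can be done
None
```

I tipped the lid forward past its balance with the closed fingers, caught it from below at about 0.6 rad, lowered it slowly until it lay shut, and handed in at 14.85 s with the hand clear; no verdict came back, and I did not measure whether the inserts or bystanders had moved.

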